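# Hang a push block by its eye on a gated snap hook

### The arm

A 7-joint arm with a two-finger parallel gripper is mounted at the origin on the work surface. World frame = base frame: x ahead of the robot, y to its left, z up, the work surface at z = 0. Lengths are in m, angles in rad, forces in N, time in s.
With the tool pointing down it reaches from about 0.425 to 1.025 m from the base axis. Payload 9.4 kg.
Tool frame: the origin (TCP) lies between the finger pads; the fingertips stand manip.finger_overhang ahead of it and the grasp point (between the pads) lies 6 mm ahead of it (manip.finger_overhang is the distance from the TCP to the fingertips, in m); z points along the fingers, y is the line along which they close (so a half turn about z gives the same grasp; the last joint's range is limited). The gripper opens to 85 mm and grips with 20 to 120 N. Pads are 22 mm wide; open, the fingers measure 114 mm over their backs; the gripper's body (76 mm by 85 mm) begins 54 mm behind the grasp point. The pads swing forward as they close: fully open they stand 13 mm farther back than shut.
Start: joints at [1.04, 0.599, -0.003, 1.599, 0.002, 0.943, -0.08], TCP at [0.318, -0.652, 0.256] pointing down, gripper open.
Joint ranges: [-2.57, 2.57], [-0.35, 1.97], [-1.29, 1.29], [0.11, 2.56], [-1.05, 4.19], [0.11, 1.86], [-2.63, 2.63]. Speed limits (rad/s): [2.22, 2.22, 3.01, 3.01, 3.14, 3.14, 3.14].

### API

Orientations are given as a rotation vector (axis times angle).
In Python, from rig import manip gives the robot as it stands.
- The arm moves only by the tool apply_moves, never from a script. Its argument "increments" is a list of rows, each a list of 5 numbers: the shift along the world's x, y, z in cm, then the turn about the world's z in rad, then the opening, from 0 (shut) to 1 (fully open). In form: [[dx, dy, dz, twist, hand], ...]. A call has exactly 5 rows; each row shifts and turns the commanded pose from where the row before left it; what a row does not reach is not made up. A row lasts 1/8 s, in which the tool goes at most 62.5 mm and 10.7 degrees, less where a joint would pass 70% of its speed; a pose out of reach is approached as far as the arm can. A call is refused whole if a number of a shift passes 6.25 or a number of a turn 0.188, either way. A call with a gripper value outside its range is refused whole. The fingers move at their own pace and stop on an object; "force" is the grip in N (left out, the last holds). Time passes only in rows, so rows that do not move let the fingers close, or fill a call up. It gives the time, the measured TCP pose, the force, the opening and the grip force at its end, in the units of the state.
- manip.state(): the state, without advancing time (a new reading comes with each control period).
- manip.grab_frame(name): name is "side" or "top" or "wrist"; returns a dict with "frame" (480x640x3 uint8, red, green, blue), "range_z" (480x640 float32, m along the optical axis (not along the pixel's ray), 0 where there is no reading), "intrinsics" (3x3 intrinsics, pixels), "world_to_cam" (4x4, takes a point from world to camera coordinates). Camera axes: x right, y down, z forward; pixel columns grow to the right and rows downward; lengths in m; the calibration is good to about 2 mm. A picture is of the moment at which its call begins.
- manip.job_done(): hands the job in; it is judged then, once.
Trained networks look in a picture, given as the dict that the camera call returned (one of the last four; its "shot" number tells which), for a name from the list of things; names that differ only in an ending like _2 or _b are one class to them, and where a whole thing is asked for, a point or a joint stands for the part that bears it (a point fixed in the world has none). Each returns a list of dicts, best first, with "conf" (0 to 1); they miss things now and then, are a little off and sometimes report something else, mostly with a low value. They report only what shows in the picture. A call takes as long as a camera call.
- manip.recognise(picture, thing): "bbox" ([left, top, width, height] as shares, 0 to 1, of the picture: columns of its width, rows of its height, round what is visible of it).
- manip.place_of(picture, thing): "xy" ([column, row] as shares, 0 to 1, of the picture: columns of its width, rows of its height: a listed point, or the origin of a listed thing).
The state is a dict: "time": time; "q": joint angles; "qvel": joint speeds; "tau": joint torques, N m; "position": TCP position; "eef_rot": TCP orientation; "ft_force": force on the tool from outside, world axes, zero at the start; "ft_torque": the same for the moment, N m; "finger_gap": finger opening in m; "grip_force": force on a finger pad.
Only numpy, scipy, OpenCV 4.12 (cv2) and the standard library are available. Lean on these libraries where they do the work, as an engineer would, in place of code of your own. Each camera call takes 0.05 s, during which the arm holds its last target. There are 200 camera calls.

### The job

Hang the saw's wooden push block on the snap hook: push its steel eye in against the spring gate until it is past the nose and the gate snaps shut behind it, without forcing the hook. While still holding it, tug the eye back against the inside of the shut gate, firmly but gently (about 5 to 10 N, for a moment), to prove that it holds, then leave the push block hanging at rest from the hook. Leave the other things where they are.

Things in the scene. Friction and masses are not known exactly. Their poses are not given: they have to be found in the camera images.
- push_block: Wooden push block, about 420 g, on the bench: sole 220 (x) by 70 by 18 mm, on it a closed handle whose level top rail is 200 mm long (x), 24 mm thick (y) and 26 mm tall, its top 98 mm above the origin; steel screw eye on the middle of the rail. Origin: centre of its underside, z up; the same turned half round. Pinch the rail from above 80 mm from the eye, at the end that will face the robot, leaning back a little.
- eye_bar (a point): Centre of the top bar (5 mm round steel) of the push block's closed oval eye, 140 mm above its origin, on its z axis; same axes. The eye lies in the y-z plane: top bar along y, straight for 18 mm; opening 22 mm wide, reaching from 2.5 to about 32 mm below this point.
- hook: Steel snap hook of 9 mm round stock under the post's arm, in its own x-z plane. Origin: inside bottom of its bowl, 240 mm above the bench; a hung eye_bar rests about 2.5 mm above it. z up; x from its mouth (robot's side) to its back, whose inner face is at x = 10 mm; bowl's underside z = -9 mm. Once the bar is past the nose, about over the origin, lower it into the bowl: the gate snaps shut above it.
- hook_swing (a joint): The hook swings stiffly on its clevis pin, 67 mm above its origin, some 10 degrees either way to hard stops, and stays where it is left; 0 hanging straight, grows as the bowl swings to +x. A push or pull first carries the hook along with it (under 1 N) until it meets the stop; only then does the force build up.
- nose_tip (a point): Top of the hook's nose at the mouth, in the hook's frame x = -17, z = 14.5 mm. The gate's pivot lug ends 20 mm above it (z = 35 mm). eye_bar passes between the two along the hook's +x, best low, at z = 18 to 25 mm, with the nose inside the eye.
- gate: Sprung steel tongue, 30 by 12 by 4 mm. Origin on its pivot, x = -7, z = 40 mm in the hook's frame; shut, it hangs to x = -10, z = 10 mm against the inside of the nose and opens inwards only. 20 mm below the pivot it yields at about 6 N, 8 to 10 N wide open; nearer the pivot more. Over 16 N forces it. Its inside stops an eye_bar drawn back at z = 14 to 22 mm at about x = -5 mm.
- gate_angle (a joint): Angle of the gate: 0 shut, grows as it swings inwards, stop at 0.95 rad; the spring shuts it.
- post: Fixed post that carries the hook: 22 mm square grey tube 348 mm tall, 150 mm to the hook's +y side, with a level arm (324 to 348 mm high) over the hook. Origin on the bench straight under the hook; axes as those of the hook hanging straight.
- mug: White mug, 80 mm across, 85 mm tall. Origin: centre of its underside. To be left alone.
- tape_measure: Tape measure, 36 by 70 by 52 mm, black and grey. Origin: centre of its underside. To be left alone.
- dowel_offcut: Round wooden offcut, 22 mm in diameter, 142 mm long, lying along its x. Origin: under its middle. To be left alone.

How it is judged:
By the outcome, as a careful person would: the job done as asked, in the order asked, and still so for the second after the job is handed in, with the robot touching nothing.
It also fails if it takes over 56 s, if anything falls off the work surface, if the arm or the gripper's body presses on something with over 40 N, if the wrist force passes 120 N, or if a joint passes its speed limit or range.

## Working session

There is one attempt and no reset: what is moved stays moved. The work goes in short steps, Python scripts to look and compute and a tool call to move; the robot and the scene stay as the last step left them, time stands still between calls to the robot, and variables do not carry over. Pictures are saved under pics/ and viewed, at most 10 in all, crops included, and the job is handed in when it is done.

Besides the shell and the picture viewer there is one more tool, called after ">>>" as a command line: name --pt "numbers of a row" for each row, then --argument value for the rest. apply_moves: Moves the arm, as the interface text tells. Its arguments: {"type":"object","properties":{"increments":{"type":"array","items":{"type":"array","items":{"type":"number"}}},"force":{"type":"number"}},"required":["increments"]}

```bash
mkdir -p pics; cat > h.py <<'E'
import numpy as np, cv2
from rig import manip
def to_world(p,u,v,d=None,win=0):
    K=np.array(p["intrinsics"]);T=np.linalg.inv(np.array(p["world_to_cam"]))
    if d is None: d=p["range_z"][int(v),int(u)]
    c=np.array([(u-K[0,2])/K[0,0]*d,(v-K[1,2])/K[1,1]*d,d,1]);return (T@c)[:3]
def cloud(p):
    K=np.array(p["intrinsics"]);T=np.linalg.inv(np.array(p["world_to_cam"]))
    d=p["range_z"];v,u=np.mgrid[:480,:640]
    c=np.stack([(u-K[0,2])/K[0,0]*d,(v-K[1,2])/K[1,1]*d,d,np.ones_like(d)],-1)
    w=(c@T.T)[...,:3];w[d==0]=np.nan;return w
def proj(p,X):
    K=np.array(p["intrinsics"]);c=np.array(p["world_to_cam"])@np.append(X,1);q=K@c[:3];return q[:2]/q[2]
def save(p,n,crop=None,s=1):
    im=p["frame"][...,::-1]
    if crop: im=im[crop[1]:crop[3],crop[0]:crop[2]]
    cv2.imwrite("pics/"+n,cv2.resize(im,None,fx=s,fy=s))
E
python3 - <<'E'
from h import *
np.set_printoptions(precision=4,suppress=True)
print(manip.finger_overhang,manip.state())
ims=[]
for c in("side","top","wrist"):
    p=manip.grab_frame(c); print(c,np.array(p["world_to_cam"]).tolist(),np.array(p["intrinsics"]).tolist())
    for t in("push_block","eye_bar","hook","nose_tip","gate","post","mug","tape_measure","dowel_offcut"):
        for r in manip.place_of(p,t)[:2]:
            u,v=r["xy"][0]*640,r["xy"][1]*480
            print(t,round(r["conf"],2),round(u),round(v),to_world(p,min(u,639),min(v,479)))
    save(p,c+"0.png")
E
```

```text
0.025 {'time': 0.0, 'q': array([ 1.0403,  0.6001, -0.0026,  1.6002,  0.0018,  0.9429, -0.0798]), 'qvel': array([-0.001 , -0.0016, -0.0012,  0.0026, -0.0013,  0.0005,  0.0002]), 'tau': array([  0.0006, -77.645 ,   1.5657, -25.8001,   0.0125,   0.009 ,
         0.    ]), 'position': array([ 0.3177, -0.6512,  0.2554]), 'eef_rot': array([-3.0596, -0.7065,  0.0007]), 'ft_force': array([-0.011 ,  0.3998,  0.0981]), 'ft_torque': array([0.0194, 0.0299, 0.043 ]), 'grip_force': 0.0, 'finger_gap': 0.08546476602465718}
side [[-0.9959890666393982, -0.08669184312420547, -0.022142797260243492, 0.5190775931068371], [-0.04041521794276125, 0.6566775320463942, -0.7530877963850535, 0.1320243209933532], [0.079827246560427, -0.7491723054419355, -0.6575473119596764, 1.5158214720870515], [0.0, 0.0, 0.0, 1.0]] [[619.5758110869137, 0.0, 313.9708326791049], [0.0, 619.5758110869137, 244.48211876088885], [0.0, 0.0, 1.0]]
push_block 0.76 306 229 [ 0.5613 -0.2111  0.0171]
eye_bar 0.67 304 188 [ 0.5646 -0.2308  0.1428]
eye_bar 0.37 236 275 [ 0.7173 -0.005   0.031 ]
nose_tip 0.52 305 235 [ 0.5635 -0.195   0.0092]
ga
[... 741 characters left out ...]
2 [0.5337 0.0947 0.2911]
nose_tip 0.64 297 230 [0.5273 0.0972 0.2549]
gate 0.58 299 220 [0.5341 0.0917 0.3042]
gate 0.24 459 218 [ 0.5905 -0.2775  0.0031]
mug 0.69 358 169 [ 0.7236 -0.0493  0.005 ]
tape_measure 0.8 209 363 [0.2953 0.3056 0.0534]
dowel_offcut 0.78 348 284 [ 0.4475 -0.0035  0.0224]
wrist [[0.43855502730804397, -0.8987043368686063, -5.4003724035311535e-05, -0.7238654588463916], [-0.8505307566546456, -0.41506640853231636, 0.32298190118420456, -0.04365724784909257], [-0.2902876504560947, -0.14159940466557672, -0.9464051397742074, 0.3805935413413729], [0.0, 0.0, 0.0, 1.0]] [[430.09039213592973, 0.0, 313.4977529185106], [0.0, 430.09039213592973, 242.4834854847635], [0.0, 0.0, 1.0]]
```

```bash
python3 - <<'E'
import cv2,numpy as np
a=cv2.imread("pics/side0.png");b=cv2.imread("pics/top0.png")
cv2.imwrite("pics/a.png",cv2.resize(a[90:420,120:480],None,fx=1.8,fy=1.8))
cv2.imwrite("pics/b.png",cv2.resize(b[90:420,150:560],None,fx=1.8,fy=1.8))
E
```

```text
(no output)
```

View pics/a.png

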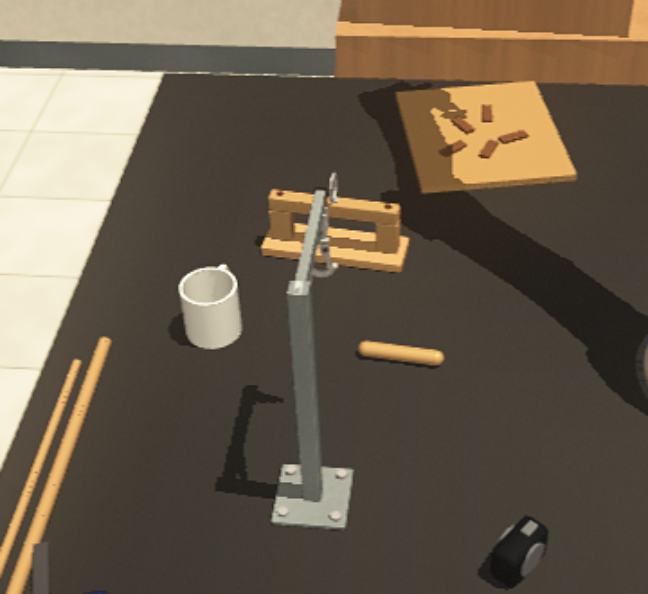

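View pics/b.png

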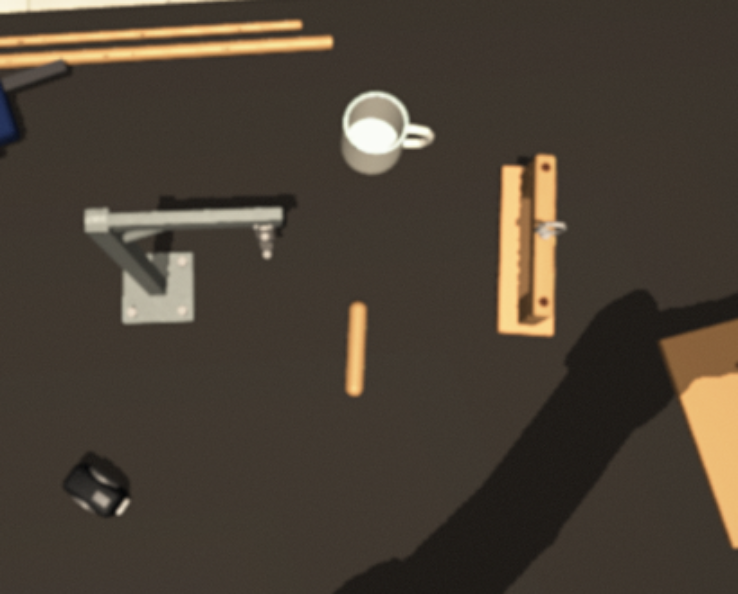

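The side view shows the post arm in line with the block's rail, with the eye near crop px (333,187) and the hook near (323,268). The top view shows the eye at crop (547,229), the rail roughly along world x, and the hook tip at (266,240). Next I measure from depth.

```bash
python3 - <<'E'
from h import *
np.set_printoptions(precision=4,suppress=True)
def box(w,lo,hi): return w[np.all((w>lo)&(w<hi),-1)]
def rep(n,a):
    if len(a)<3: print(n,len(a)); return
    c=a.mean(0);xy=a[:,:2]-c[:2];_,_,V=np.linalg.svd(xy,full_matrices=False);V=V[0]*np.sign(V[0][np.argmax(abs(V[0]))])
    s=xy@V; t=xy@np.array([-V[1],V[0]])
    m=c[:2]+V*(s.max()+s.min())/2+np.array([-V[1],V[0]])*(t.max()+t.min())/2
    print(n,len(a),"mean",c,"mid",m,"ang",np.arctan2(V[1],V[0]),"len",np.ptp(s),np.ptp(t))
for c in("top","side"):
    p=manip.grab_frame(c);w=cloud(p)
    np.save(c+".npy",w)
    rep(c+" rail",box(w,[.42,-.32,.090],[.70,-.16,.104]))
    rep(c+" sole",box(w,[.42,-.32,.012],[.70,-.14,.024]))
    e=box(w,[.42,-.32,.107],[.70,-.16,.16]); rep(c+" eye",e); print(e.max(0),e.min(0))
    rep(c+" eyetop",box(w,[.42,-.32,.134],[.70,-.16,.16]))
    rep(c+" arm",box(w,[.42,.0,.335],[.70,.40,.36]))
    h=box(w,[.47,.05,.225],[.62,.13,.318])
    for z in np.arange(.22,.325,.01):
        s=h[(h[:,2]>=z)&(h[:,2]<z+.01)]
        if len(s): print(round(z,3),len(s),s.min(0),s.max(0),s.mean(0))
E
```

```text
top rail 1012 mean [ 0.5616 -0.2294  0.0984] mid [ 0.5646 -0.2307] ang -0.13488325234163087 len 0.19986615921668946 0.024894106359322023
top sole 1500 mean [ 0.5559 -0.2151  0.0188] mid [ 0.5648 -0.2279] ang -0.06288503395335457 len 0.22303760040884818 0.07848282518816088
top eye 66 mean [ 0.5642 -0.2309  0.1304] mid [ 0.5646 -0.2307] ang 1.4373619309307144 len 0.031037320456757903 0.005453140082266897
[ 0.569  -0.2153  0.1472] [ 0.5606 -0.2459  0.1072]
top eyetop 35 mean [ 0.5645 -0.2301  0.1418] mid [ 0.5646 -0.2306] ang 1.4288939750983798 len 0.0290091669258477 0.00549497290482228
top arm 1075 mean [0.5421 0.172  0.3472] mid [0.5432 0.1661] ang 1.5451151322217547 len 0.18041055610882073 0.022627192583684595
0.24 3 [0.5282 0.0919 0.246 ] [0.5479 0.0929 0.2493] [0.5356 0.0922 0.2476]
0.25 30 [0.5225 0.0917 0.2504] [0.5327 0.1023 0.2596] [0.5281 0.0966 0.2543]
0.26 11 [0.5311 0.0911 0.2601] [0.5341 0.1018 0.2697] [0.5321 0.0957 0.2661]
0.27 6 [0.5316 0.0908 0.271 ] [0.5329 0.1015 0.2776] [0.5325 0.0956 0.2735]
0.28 27 [0.5311 0.0885 0.2802] [0.5383 0.1029 0.29  ] [0.5338 0.0959 0.285
[... 943 characters left out ...]
73259062
0.23 13 [0.5348 0.0917 0.2315] [0.5501 0.1023 0.2398] [0.5444 0.0981 0.2378]
0.24 43 [0.5242 0.094  0.2401] [0.5524 0.1065 0.25  ] [0.5384 0.0989 0.2443]
0.25 15 [0.5236 0.0941 0.2514] [0.5343 0.1043 0.2597] [0.5291 0.0998 0.255 ]
0.26 17 [0.532  0.0906 0.2612] [0.5401 0.1049 0.27  ] [0.5346 0.0993 0.2666]
0.27 16 [0.5321 0.0897 0.271 ] [0.5423 0.105  0.2798] [0.5363 0.1006 0.2756]
0.28 28 [0.5317 0.0922 0.2802] [0.5437 0.1044 0.2899] [0.5371 0.0994 0.2854]
0.29 14 [0.5329 0.0885 0.2908] [0.5418 0.1024 0.2997] [0.5367 0.099  0.2946]
0.3 15 [0.5335 0.0885 0.3011] [0.5405 0.1101 0.3097] [0.5363 0.1016 0.3059]
0.31 12 [0.533  0.0892 0.3101] [0.5382 0.1053 0.3175] [0.5349 0.1    0.3145]
```

>>> apply_moves --pt "1.1 2.9 0 0.17 1" --pt "1.1 2.9 0 0.17 1" --pt "1.1 2.9 0 0.17 1" --pt "1.1 2.9 0 0.17 1" --pt "1.1 2.9 0 0.17 1" --force 100

```text
time: 2.22
position: [0.3731, -0.5057, 0.2564]
eef_rot: [2.492, 1.913, -0.0]
ft_force: [0.8, -0.9, -0.1]
finger_gap: 0.0855
grip_force: 0.0
```

>>> apply_moves --pt "1.1 2.9 0 0.17 1" --pt "1.1 2.9 0 0.17 1" --pt "1.1 2.9 0 0.17 1" --pt "1.1 2.9 0 0.17 1" --pt "1.1 2.9 0 0.17 1"

```text
time: 2.85
position: [0.4281, -0.3608, 0.2565]
eef_rot: [1.482, 2.77, -0.0]
ft_force: [0.4, 0.9, 0.3]
finger_gap: 0.0858
grip_force: 0.0
```

>>> apply_moves --pt "1.1 2.9 0 0.17 1" --pt "1.1 2.9 0 0.17 1" --pt "1.1 2.9 0 0.17 1" --pt "1.1 2.9 0 0.17 1" --pt "0 0 0 0 1"

```text
time: 3.48
position: [0.4728, -0.2435, 0.2566]
eef_rot: [0.474, 3.105, 0.001]
ft_force: [1.1, 0.2, -0.0]
finger_gap: 0.0857
grip_force: 0.0
```

>>> apply_moves --pt "1.25 2.35 -2 0.17 1" --pt "0 0 -4 0 1" --pt "0 0 -4 0 1" --pt "0 0 0 0 1" --pt "0 0 0 0 1"

```text
time: 4.1
position: [0.4848, -0.2225, 0.1573]
eef_rot: [0.218, 3.133, -0.001]
ft_force: [0.7, -1.1, -0.0]
finger_gap: 0.0857
grip_force: 0.0
```

```bash
python3 - <<'E'
from h import *
p=manip.grab_frame("wrist");a=p["frame"].copy();p=manip.grab_frame("top");b=p["frame"].copy()
s=manip.state();print(s["position"],s["eef_rot"],s["ft_force"])
im=np.hstack([a,b[100:340,330:570].repeat(2,0).repeat(2,1)])[...,::-1];cv2.imwrite("pics/g1.png",cv2.resize(im,(800,343)))
E
```

```text
[ 0.48507848 -0.22268054  0.15784348] [ 2.17713351e-01  3.13177554e+00 -1.61585021e-03] [ 0.30690397  0.1435346  -0.55465866]
```

View pics/g1.png

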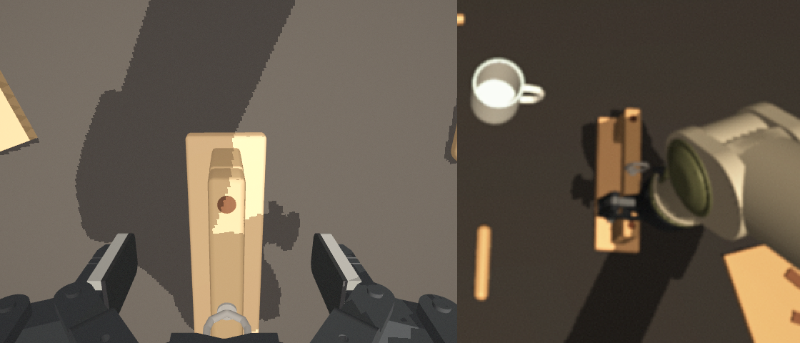

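The fingers straddle the rail, which is centred at about col 227 with the pads at 130 and 320. The eye is at the bottom, on the far side. I go down and close.

>>> apply_moves --pt "0 0.25 -2 0 1" --pt "0 0 -2 0 1" --pt "0 0 -2 0 1" --pt "0 0 -0.6 0 1" --pt "0 0 0 0 0.5"

```text
time: 4.82
position: [0.4847, -0.2198, 0.091]
eef_rot: [0.216, 3.133, -0.001]
ft_force: [0.7, 0.1, -0.7]
finger_gap: 0.0698
grip_force: 0.0
```

>>> apply_moves --pt "0 0 0 0 0.1" --pt "0 0 0 0 0" --pt "0 0 0 0 0" --pt "0 0 0 0 0" --pt "0 0 0 0 0" --force 115

```text
time: 5.45
position: [0.4846, -0.22, 0.091]
eef_rot: [0.217, 3.133, -0.001]
ft_force: [-1.0, -1.4, 7.2]
finger_gap: 0.0225
grip_force: 112.5
```

>>> apply_moves --pt "0 0 0.5 0 0" --pt "0 0 1 0 0" --pt "0 0 2 0 0" --pt "0 0 3 0 0" --pt "0 0 4 0 0"

```text
time: 6.08
position: [0.4835, -0.2193, 0.196]
eef_rot: [-0.215, -3.132, -0.001]
ft_force: [1.2, -0.9, -3.9]
finger_gap: 0.0228
grip_force: 113.0
```

>>> apply_moves --pt "-0.5 3 2.5 0 0" --pt "-0.5 4 0 0 0" --pt "-0.5 4 0 0 0" --pt "-0.5 4 0 0 0" --pt "0 0 0 0 0"

```text
time: 6.7
position: [0.4637, -0.0665, 0.2211]
eef_rot: [0.208, 3.134, 0.001]
ft_force: [0.3, -1.0, -3.9]
finger_gap: 0.0224
grip_force: 113.5
```

```bash
cat > eye.py <<'E'
from h import *
np.set_printoptions(precision=4,suppress=True)
# hypothesised eye from TCP: refine with depth clouds
def measure(yaw,verbose=True):
    s=manip.state();P=s["position"];r=s["eef_rot"];print("t",s["time"],"tcp",P,"yawblk",2*np.arctan2(r[1],r[0])-np.pi,"F",s["ft_force"],s["ft_torque"])
    d=np.array([np.cos(yaw),np.sin(yaw)])
    for c in("top","side"):
        p=manip.grab_frame(c);w=cloud(p);q=w.reshape(-1,3);q=q[~np.isnan(q[:,0])]
        rel=q[:,:2]-P[:2];a=rel@d;b=rel@np.array([-d[1],d[0]]);z=q[:,2]-P[2]
        R=(abs(b)<.0125)&(a>.03)&(a<.20)&(abs(z-.007)<.03)
        k=R&(z>-.005)&((a<.07)|(a>.095))
        f=np.polyfit(a[k],z[k],1) if k.sum()>20 else None
        m=R&(a>.10); bb=np.array([b[R].min(),b[R].max()])
        E=(abs(b)<.03)&(abs(a-.08)<.02)&(z>.02)&(z<.07)
        T=E&(z>z[E].max()-.012) if E.any() else E
        print(c,"rail fit",f,k.sum(),"b",bb,"far end",a[R].max(),"| eye n",E.sum(),"a",np.median(a[T]) if E.any() else 0,"b mid",(b[T].min()+b[T].max())/2 if E.any() else 0,"z top",z[E].max() if E.any() else 0)
E
python3 -c "
from eye import *
measure(-.139)"
```

```text
t 6.7 tcp [ 0.4637 -0.0665  0.2211] yawblk -0.13232383281969096 F [ 0.2704 -0.9691 -3.8525] [-0.0253  0.2154  0.0073]
top rail fit [-0.0135  0.009 ] 397 b [-0.0111  0.0125] far end 0.18084541689444414 | eye n 0 a 0 b mid 0 z top 0
side rail fit [0.0013 0.0049] 388 b [-0.0115  0.0125] far end 0.18356453956017954 | eye n 55 a 0.08114047487786628 b mid 0.0027405366420619618 z top 0.05444205568359339
```

>>> apply_moves --pt "-1.4 0 -1 0.05 0" --pt "-1 2 0 0.055 0" --pt "-0.6 3 0 0 0" --pt "-0.4 3 0 0 0" --pt "0 3 0 0 0"

```text
time: 7.42
position: [0.43, 0.0413, 0.2106]
eef_rot: [0.052, 3.141, -0.0]
ft_force: [-0.2, -0.1, -3.8]
finger_gap: 0.0223
grip_force: 113.7
```

>>> apply_moves --pt "0 3 0 0 0" --pt "0 2 0 0 0" --pt "0 0.75 0 0 0" --pt "0 0 0 0 0" --pt "0 0 0 0 0"

```text
time: 8.05
position: [0.4302, 0.0969, 0.2102]
eef_rot: [-0.053, -3.141, 0.001]
ft_force: [0.8, -0.7, -4.1]
finger_gap: 0.0223
grip_force: 113.7
```

```bash
python3 - <<'E'
from eye import *
measure(-.03)
for c in("top","side"):
    p=manip.grab_frame(c)
    for t in("eye_bar","nose_tip","hook","gate"):
        for r in manip.place_of(p,t)[:1]: print(c,t,round(r["conf"],2),r["xy"][0]*640,r["xy"][1]*480)
    s=manip.state();P=s["position"]
    for n,X in(("eye",[P[0]+.08,P[1]-.0024,P[2]+.049]),("nose",[.5244,.0985,.2545]),("hook",[.5414,.098,.24])):print(n,proj(p,np.array(X)))
    u,v=proj(p,np.array([.52,.098,.26]));u,v=int(u),int(v)
    cv2.imwrite(f"pics/{c}_pre.png",cv2.resize(p["frame"][v-50:v+50,u-65:u+65,::-1],None,fx=4,fy=4,interpolation=cv2.INTER_CUBIC))
a=[cv2.imread(f"pics/{c}_pre.png") for c in("top","side")]
cv2.imwrite("pics/pre.png",cv2.resize(np.hstack(a),(800,308)))
E
```

```text
t 8.05 tcp [0.4302 0.0969 0.2102] yawblk -6.317058236502058 F [ 0.7892 -0.6656 -4.1309] [0.0104 0.2642 0.0033]
top rail fit [-0.0311  0.0119] 167 b [-0.0122  0.0115] far end 0.17936627319225862 | eye n 0 a 0 b mid 0 z top 0
side rail fit [-0.0021  0.0085] 465 b [-0.0123  0.0125] far end 0.18126117127294117 | eye n 73 a 0.08221500870351374 b mid 0.0025492246978149466 z top 0.05515885592218844
eye [298.5387 238.5873]
nose [296.4044 231.6527]
hook [296.5399 224.3652]
side eye_bar 0.73 314.176 236.78400000000002
side nose_tip 0.65 303.42400000000004 235.00799999999998
side hook 0.54 298.496 240.19199999999998
side gate 0.54 300.672 226.992
eye [312.466  234.5104]
nose [305.7853 236.883 ]
hook [298.1241 241.569 ]
```

View pics/pre.png

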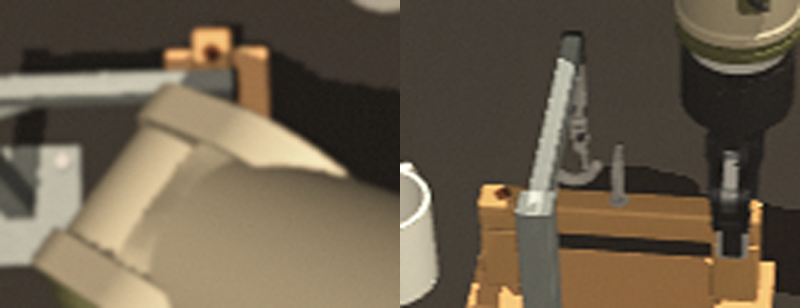

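Side view: the eye (crop 618,150) stands clear behind the nose (597,165), slightly above it, and the hook hangs straight. I advance gently while watching the force.

>>> apply_moves --pt "0 0.25 0.1 0 0" --pt "0 0 0 0 0" --pt "0.3 0 0 0 0" --pt "0.3 0 0 0 0" --pt "0.3 0 0 0 0"

```text
time: 9.28
position: [0.4397, 0.1004, 0.2113]
eef_rot: [0.052, 3.141, 0.0]
ft_force: [0.2, 0.2, -3.9]
finger_gap: 0.0225
grip_force: 113.7
```

>>> apply_moves --pt "0.2 0 0 0 0" --pt "0.2 0 0 0 0" --pt "0.2 0 0 0 0" --pt "0.2 0 0 0 0" --pt "0.2 0 0 0 0"

```text
time: 9.9
position: [0.4492, 0.1003, 0.2112]
eef_rot: [-0.052, -3.141, 0.0]
ft_force: [-0.3, 0.2, -3.8]
finger_gap: 0.022
grip_force: 113.7
```

>>> apply_moves --pt "0.2 0 0 0 0" --pt "0.2 0 0 0 0" --pt "0.2 0 0 0 0" --pt "0.1 0 0 0 0" --pt "0 0 0 0 0"

```text
time: 10.52
position: [0.4562, 0.1003, 0.2112]
eef_rot: [-0.051, -3.141, 0.0]
ft_force: [-2.1, -0.3, -3.7]
finger_gap: 0.0226
grip_force: 113.6
```

```bash
python3 - <<'E'
from h import *
np.set_printoptions(precision=4,suppress=True)
p=manip.grab_frame("side");s=manip.state();print(s["position"],s["ft_force"],s["ft_torque"])
for t in("eye_bar","nose_tip","hook","gate"):
    for r in manip.place_of(p,t)[:1]: print(t,round(r["conf"],2),r["xy"][0]*640,r["xy"][1]*480)
P=s["position"];print("eye",proj(p,P+[.08,-.0027,.049]))
u,v=proj(p,np.array([.53,.098,.26]));u,v=int(u),int(v)
cv2.imwrite("pics/c1.png",cv2.resize(p["frame"][v-40:v+40,u-50:u+50,::-1],None,fx=6,fy=6,interpolation=cv2.INTER_CUBIC))
E
```

```text
[0.4562 0.1004 0.2112] [-1.7495  1.0348 -4.7674] [ 0.0094  0.5844 -0.0214]
eye_bar 0.55 303.616 233.904
nose_tip 0.59 298.30400000000003 233.904
hook 0.58 293.632 236.78400000000002
gate 0.47 295.104 225.984
eye [300.2134 234.3534]
```

View pics/c1.png

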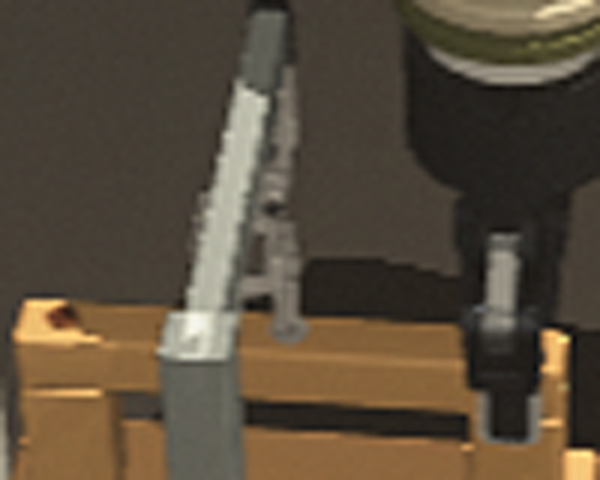

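The eye surrounds the nose and the hook has swung to about its stop (bowl about 10 mm). That is consistent with the bar resting on the gate, so I keep pushing gently.

>>> apply_moves --pt "0.1 0 0 0 0" --pt "0.1 0 0 0 0" --pt "0.1 0 0 0 0" --pt "0 0 0 0 0" --pt "0 0 0 0 0"

```text
time: 11.4
position: [0.4582, 0.1002, 0.211]
eef_rot: [-0.051, -3.139, 0.001]
ft_force: [-6.1, -0.7, -1.9]
finger_gap: 0.0225
grip_force: 113.7
```

>>> apply_moves --pt "0.1 0 0 0 0" --pt "0.1 0 0 0 0" --pt "0.1 0 0 0 0" --pt "0 0 0 0 0" --pt "0 0 0 0 0"

```text
time: 12.02
position: [0.4611, 0.1002, 0.2111]
eef_rot: [-0.051, -3.139, 0.002]
ft_force: [-7.4, -0.4, -2.1]
finger_gap: 0.023
grip_force: 113.9
```

>>> apply_moves --pt "0 0 0.1 0 0" --pt "0.1 0 0 0 0" --pt "0.1 0 0 0 0" --pt "0.1 0 0 0 0" --pt "0 0 0 0 0"

```text
time: 12.65
position: [0.4637, 0.1001, 0.2119]
eef_rot: [-0.051, -3.139, 0.002]
ft_force: [-7.8, -0.9, -3.0]
finger_gap: 0.0227
grip_force: 113.9
```

>>> apply_moves --pt "0.1 0 0 0 0" --pt "0.1 0 0 0 0" --pt "0.1 0 0 0 0" --pt "0 0 0 0 0" --pt "0 0 0 0 0"

```text
time: 13.28
position: [0.4665, 0.1, 0.2118]
eef_rot: [-0.051, -3.138, 0.002]
ft_force: [-7.6, 0.6, -4.6]
finger_gap: 0.0223
grip_force: 113.7
```

>>> apply_moves --pt "0.1 0 0 0 0" --pt "0.1 0 0 0 0" --pt "0.1 0 0 0 0" --pt "0 0 0 0 0" --pt "0 0 0 0 0"

```text
time: 13.9
position: [0.4694, 0.0999, 0.2117]
eef_rot: [-0.051, -3.138, 0.002]
ft_force: [-8.3, 0.0, -5.3]
finger_gap: 0.0228
grip_force: 113.6
```

```bash
python3 - <<'E'
from h import *
np.set_printoptions(precision=4,suppress=True)
p=manip.grab_frame("side");s=manip.state();print(s["position"],s["ft_force"],s["ft_torque"])
for t in("eye_bar","nose_tip","hook","gate"):
    for r in manip.place_of(p,t)[:1]: print(t,round(r["conf"],2),r["xy"][0]*640,r["xy"][1]*480)
P=s["position"];print("eye",proj(p,P+[.08,-.0027,.049]))
def hk(x,z,th):
    c,sn=np.cos(th),np.sin(th);X=x*c-(z-.067)*sn;Z=.067+(z-.067)*c+x*sn;return np.array([.5414+X,.098-.03*X,.24+Z])
for th in(.15,.175):
    print(th,[ (n,hk(x,z,th),proj(p,hk(x,z,th))) for n,x,z in(("nose",-.017,.0145),("orig",0,0),("gate",-.007,.04),("bar",0,.02))])
E
```

```text
[0.4694 0.0999 0.2117] [-7.7392 -0.1114 -4.7348] [ 0.0633  1.6515 -0.0096]
eye_bar 0.6 292.224 231.408
hook 0.68 290.81600000000003 240.19199999999998
gate 0.44 297.728 229.104
eye [294.0261 233.8307]
0.15 [('nose', array([0.5324, 0.0983, 0.2525]), array([302.0672, 237.3615])), ('orig', array([0.5514, 0.0977, 0.2408]), array([293.4835, 241.0251])), ('gate', array([0.5385, 0.0981, 0.2793]), array([298.7574, 227.5214])), ('bar', array([0.5484, 0.0978, 0.2605]), array([294.4687, 234.0581]))]
0.175 [('nose', array([0.5338, 0.0982, 0.2523]), array([301.4353, 237.3977])), ('orig', array([0.5531, 0.0977, 0.241 ]), array([292.7147, 240.8836])), ('gate', array([0.5392, 0.0981, 0.2792]), array([298.4311, 227.5258])), ('bar', array([0.5496, 0.0978, 0.2607]), array([293.9239, 233.9578]))]
```

>>> apply_moves --pt "0.1 0 0 0 0" --pt "0.05 0 -0.3 0 0" --pt "0.05 0 -0.3 0 0" --pt "0.05 0 -0.3 0 0" --pt "0 0 0 0 0"

```text
time: 14.78
position: [0.4731, 0.1, 0.2027]
eef_rot: [-0.051, -3.139, 0.001]
ft_force: [-2.8, -0.6, -9.2]
finger_gap: 0.0224
grip_force: 113.1
```

>>> apply_moves --pt "0.05 0 -0.2 0 0" --pt "0.05 0 -0.2 0 0" --pt "0 0 -0.1 0 0" --pt "0 0 0 0 0" --pt "0 0 0 0 0"

```text
time: 15.4
position: [0.475, 0.1005, 0.1984]
eef_rot: [0.051, 3.141, 0.0]
ft_force: [-0.0, -0.2, -4.1]
finger_gap: 0.0223
grip_force: 113.9
```

>>> apply_moves --pt "-0.1 0 0.5 0 0" --pt "-0.1 0 0.5 0 0" --pt "-0.3 0 0 0 0" --pt "-0.3 0 0 0 0" --pt "-0.3 0 0 0 0"

```text
time: 16.02
position: [0.4635, 0.1003, 0.2082]
eef_rot: [-0.051, -3.141, 0.0]
ft_force: [0.3, -0.1, -3.9]
finger_gap: 0.0223
grip_force: 114.0
```

>>> apply_moves --pt "-0.2 0 0 0 0" --pt "-0.2 0 0 0 0" --pt "-0.2 0 0 0 0" --pt "-0.2 0 0 0 0" --pt "0 0 0 0 0"

```text
time: 16.65
position: [0.4556, 0.1003, 0.2083]
eef_rot: [-0.051, -3.141, 0.0]
ft_force: [-1.2, 0.1, -2.9]
finger_gap: 0.0224
grip_force: 114.0
```

```bash
python3 - <<'E'
from h import *
np.set_printoptions(precision=4,suppress=True)
p=manip.grab_frame("side");s=manip.state();print(s["position"],s["ft_force"],s["ft_torque"])
for t in("eye_bar","nose_tip","hook","gate"):
    for r in manip.place_of(p,t)[:1]: print(t,round(r["conf"],2),r["xy"][0]*640,r["xy"][1]*480)
P=s["position"];print("eye",proj(p,P+[.08,-.0027,.049]))
u,v=proj(p,np.array([.53,.098,.26]));u,v=int(u),int(v)
cv2.imwrite("pics/t1.png",cv2.resize(p["frame"][v-40:v+40,u-50:u+50,::-1],None,fx=6,fy=6,interpolation=cv2.INTER_CUBIC))
E
```

```text
[0.4557 0.1004 0.2083] [-0.3841 -0.6181 -5.8   ] [-0.0375  0.1055  0.0221]
eye_bar 0.82 300.288 236.592
nose_tip 0.54 305.59999999999997 233.712
hook 0.59 339.968 289.104
gate 0.54 236.032 275.52
eye [300.4674 235.4224]
```

View pics/t1.png

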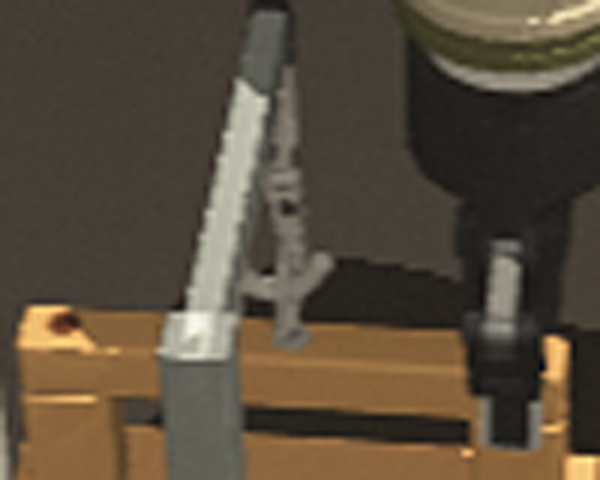

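The eye is inside the hook, with the nose now on the robot side at crop (325,262). I continue the tug.

>>> apply_moves --pt "-0.2 0 0 0 0" --pt "-0.2 0 0 0 0" --pt "-0.1 0 0 0 0" --pt "-0.1 0 0 0 0" --pt "0 0 0 0 0"

```text
time: 17.52
position: [0.4497, 0.1003, 0.2083]
eef_rot: [-0.051, -3.141, 0.0]
ft_force: [1.2, 0.2, -3.9]
finger_gap: 0.0226
grip_force: 114.0
```

>>> apply_moves --pt "-0.1 0 0 0 0" --pt "-0.05 0 0 0 0" --pt "-0.05 0 0 0 0" --pt "0 0 0 0 0" --pt "0 0 0 0 0"

```text
time: 18.15
position: [0.4477, 0.1004, 0.2082]
eef_rot: [-0.052, -3.141, 0.0]
ft_force: [-0.5, 1.1, -4.2]
finger_gap: 0.0222
grip_force: 114.1
```

>>> apply_moves --pt "-0.1 0 0 0 0" --pt "-0.05 0 0 0 0" --pt "-0.05 0 0 0 0" --pt "0 0 0 0 0" --pt "0 0 0 0 0"

```text
time: 18.77
position: [0.4458, 0.1003, 0.2083]
eef_rot: [-0.052, -3.141, 0.0]
ft_force: [1.5, -0.9, -3.2]
finger_gap: 0.0225
grip_force: 114.0
```

```bash
python3 - <<'E'
from h import *
np.set_printoptions(precision=4,suppress=True)
p=manip.grab_frame("side");s=manip.state();print(s["position"],s["ft_force"],s["ft_torque"])
for t in("eye_bar","nose_tip","hook"):
    for r in manip.place_of(p,t)[:1]: print(t,round(r["conf"],2),r["xy"][0]*640,r["xy"][1]*480)
E
```

```text
[0.4458 0.1003 0.2083] [ 1.8873 -0.5897 -5.0826] [0.0222 0.3226 0.039 ]
eye_bar 0.72 305.728 234.192
nose_tip 0.75 309.376 232.89600000000002
hook 0.67 300.672 229.392
```

>>> apply_moves --pt "-0.05 0 0 0 0" --pt "-0.05 0 0 0 0" --pt "0 0 0 0 0" --pt "0 0 0 0 0" --pt "0 0 0 0 0"

```text
time: 19.6
position: [0.4448, 0.1004, 0.2083]
eef_rot: [-0.051, -3.141, 0.0]
ft_force: [0.4, 0.4, -4.1]
finger_gap: 0.0223
grip_force: 114.1
```

>>> apply_moves --pt "-0.05 0 0 0 0" --pt "-0.05 0 0 0 0" --pt "-0.05 0 0 0 0" --pt "0 0 0 0 0" --pt "0 0 0 0 0"

```text
time: 20.23
position: [0.4443, 0.1005, 0.2085]
eef_rot: [0.052, 3.14, 0.001]
ft_force: [5.8, -0.3, -4.0]
finger_gap: 0.0223
grip_force: 114.0
```

>>> apply_moves --pt "-0.03 0 0 0 0" --pt "0 0 0 0 0" --pt "0 0 0 0 0" --pt "0 0 0 0 0" --pt "0 0 0 0 0"

```text
time: 20.85
position: [0.4442, 0.1005, 0.2085]
eef_rot: [0.052, 3.139, 0.001]
ft_force: [7.5, -0.2, -4.3]
finger_gap: 0.0222
grip_force: 113.9
```

The gate holds: 5.8 N, then 7.5 N for over half a second. Next I relax, recentre the hook and lower the bar into the bowl.

>>> apply_moves --pt "0.3 0 0 0 0" --pt "0.3 0 0 0 0" --pt "0.1 0 -0.4 0 0" --pt "0.1 0 -0.4 0 0" --pt "0.2 0 0 0 0"

```text
time: 21.48
position: [0.4527, 0.1003, 0.1998]
eef_rot: [-0.051, -3.14, 0.0]
ft_force: [0.0, -0.2, -3.3]
finger_gap: 0.0223
grip_force: 114.1
```

>>> apply_moves --pt "0.3 0 0 0 0" --pt "0.3 0 0 0 0" --pt "0.3 0 0 0 0" --pt "0.3 0 0 0 0" --pt "0 0 0 0 0"

```text
time: 22.1
position: [0.4653, 0.1004, 0.2003]
eef_rot: [0.052, 3.141, 0.0]
ft_force: [-0.2, 0.0, -3.5]
finger_gap: 0.0227
grip_force: 114.1
```

```bash
python3 - <<'E'
from h import *
np.set_printoptions(precision=4,suppress=True)
p=manip.grab_frame("side");s=manip.state();print(s["position"],s["ft_force"],s["ft_torque"])
for t in("eye_bar","nose_tip","hook"):
    for r in manip.place_of(p,t)[:1]: print(t,round(r["conf"],2),r["xy"][0]*640,r["xy"][1]*480)
E
```

```text
[0.4651 0.1004 0.2003] [-0.1315 -0.8757 -3.3158] [-0.0138  0.3632 -0.0463]
eye_bar 0.62 296.89599999999996 236.208
hook 0.52 297.6 238.176
```

>>> apply_moves --pt "-0.3 0 0 0 0" --pt "-0.3 0 0 0 0" --pt "0 0 -0.3 0 0" --pt "0 0 -0.25 0 0" --pt "0 0 0 0 0"

```text
time: 22.92
position: [0.459, 0.1003, 0.1945]
eef_rot: [-0.051, -3.141, 0.0]
ft_force: [0.2, -0.1, -4.1]
finger_gap: 0.0224
grip_force: 114.1
```

>>> apply_moves --pt "0 0 -0.05 0 0" --pt "0 0 -0.05 0 0" --pt "0 0 0 0 0" --pt "0 0 0 0 0" --pt "0 0 0 0 0"

```text
time: 23.55
position: [0.459, 0.1004, 0.1938]
eef_rot: [0.051, 3.141, -0.0]
ft_force: [0.1, 0.6, -1.9]
finger_gap: 0.0227
grip_force: 114.2
```

>>> apply_moves --pt "0 0 -0.03 0 0" --pt "0 0 0 0 0" --pt "0 0 0 0 0" --pt "0 0 0 0 0" --pt "0 0 0 0 0"

```text
time: 24.18
position: [0.4591, 0.1004, 0.1935]
eef_rot: [0.051, 3.141, 0.0]
ft_force: [0.1, -0.4, -1.0]
finger_gap: 0.0224
grip_force: 114.3
```

>>> apply_moves --pt "0 0 -0.02 0 0" --pt "0 0 0 0 0" --pt "0 0 0 0 0" --pt "0 0 0 0 0.2" --pt "0 0 0 0 0.35" --force 20

```text
time: 24.8
position: [0.459, 0.1003, 0.1933]
eef_rot: [0.052, 3.141, -0.0]
ft_force: [-0.6, -0.5, 0.3]
finger_gap: 0.0301
grip_force: 0.0
```

>>> apply_moves --pt "0 0 0 0 0.6" --pt "0 0 0 0 0.8" --pt "0 0 0 0 0.9" --pt "0 0 0 0 0.9" --pt "0 0 0 0 0.9"

```text
time: 25.42
position: [0.459, 0.1004, 0.1933]
eef_rot: [0.051, 3.141, 0.0]
ft_force: [0.1, 0.4, -0.4]
finger_gap: 0.0771
grip_force: 0.0
```

```bash
python3 - <<'E'
from h import *
np.set_printoptions(precision=4,suppress=True)
p=manip.grab_frame("side");s=manip.state();print(s["position"],s["ft_force"],s["finger_gap"])
u,v=proj(p,np.array([.52,.098,.24]));u,v=int(u),int(v)
cv2.imwrite("pics/r1.png",cv2.resize(p["frame"][v-60:v+60,u-80:u+80,::-1],None,fx=5,fy=5,interpolation=cv2.INTER_CUBIC))
E
```

```text
[0.459  0.1004 0.1933] [ 0.6667 -0.2403 -0.1847] 0.076829597175056
```

View pics/r1.png

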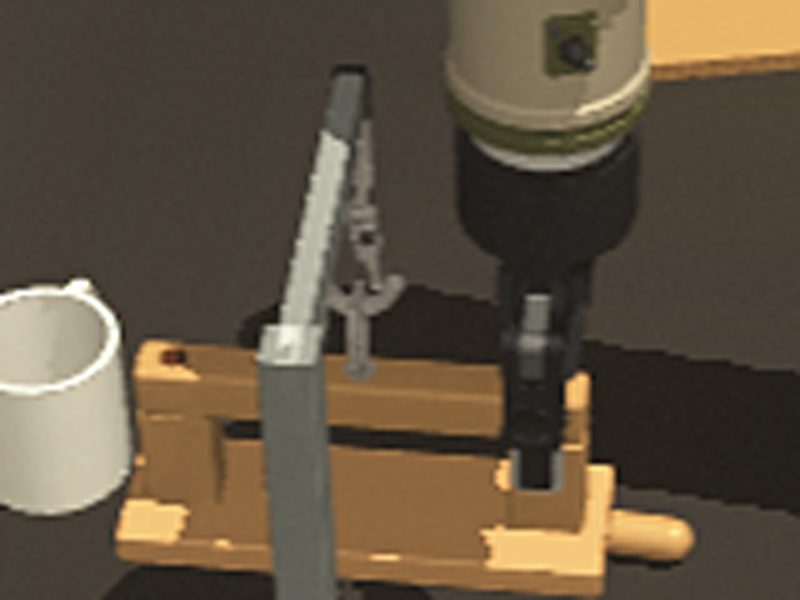

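The block hangs with the gate shut in front of the bar. I withdraw straight up.

>>> apply_moves --pt "0 0 0.5 0 0.9" --pt "0 0 1 0 0.9" --pt "0 0 2 0 0.9" --pt "0 0 2.5 0 0.9" --pt "0 0 3 0 0.9"

```text
time: 26.1
position: [0.4588, 0.1004, 0.2845]
eef_rot: [-0.051, -3.141, -0.0]
ft_force: [-0.0, -0.9, 0.1]
finger_gap: 0.0766
grip_force: 0.0
```

>>> apply_moves --pt "0 -3 2 0 0.9" --pt "0 -5 0 0 0.9" --pt "0 -5 0 0 0.9" --pt "0 -5 0 0 0.9" --pt "0 0 0 0 0.9"

```text
time: 26.72
position: [0.4585, -0.0834, 0.3035]
eef_rot: [-0.062, -3.141, 0.001]
ft_force: [-0.4, -0.2, -0.3]
finger_gap: 0.077
grip_force: 0.0
```

>>> apply_moves --pt "0 0 0 0 0.9" --pt "0 0 0 0 0.9" --pt "0 0 0 0 0.9" --pt "0 0 0 0 0.9" --pt "0 0 0 0 0.9"

```text
time: 27.35
position: [0.4591, -0.0793, 0.3033]
eef_rot: [0.05, 3.141, -0.0]
ft_force: [0.2, 0.0, 0.3]
finger_gap: 0.077
grip_force: 0.0
```

```bash
python3 - <<'E'
from h import *
np.set_printoptions(precision=4,suppress=True)
a=manip.grab_frame("side")
for i in range(6): p=manip.grab_frame("side")
s=manip.state();print(s["time"],s["position"],s["ft_force"])
w,w0=cloud(p),cloud(a)
for q in(w0,w):
    m=(abs(q[...,1]-.098)<.013)&(q[...,0]>.42)&(q[...,0]<.68)&(abs(q[...,2]-.2)<.012)
    print("rail",m.sum(),q[m].mean(0),np.polyfit(q[m][:,0],q[m][:,2],1))
print("diff",np.abs(p["frame"].astype(int)-a["frame"]).max())
u,v=300,240
cv2.imwrite("pics/f.png",cv2.resize(p["frame"][v-60:v+60,u-80:u+80,::-1],None,fx=5,fy=5,interpolation=cv2.INTER_CUBIC))
E
```

```text
27.7 [ 0.459  -0.0797  0.3033] [-0.7279 -0.3203  0.0156]
rail 748 [0.5395 0.1018 0.199 ] [-0.0053  0.2019]
rail 764 [0.5385 0.1018 0.1991] [-0.0045  0.2015]
diff 72
```

View pics/f.png

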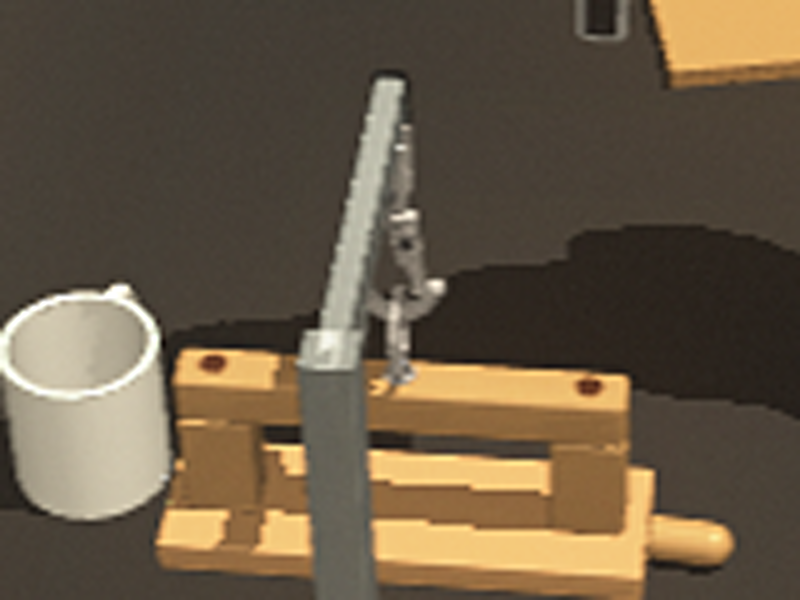

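The block hangs level from the hook with the gate shut, at crop (405,300). I let it settle and then hand in.

>>> apply_moves --pt "0 0 0 0 0.9" --pt "0 0 0 0 0.9" --pt "0 0 0 0 0.9" --pt "0 0 0 0 0.9" --pt "0 0 0 0 0.9"

```text
time: 28.32
position: [0.459, -0.0796, 0.3033]
eef_rot: [0.052, 3.141, 0.0]
ft_force: [0.9, 0.0, -0.4]
finger_gap: 0.0769
grip_force: 0.0
```

>>> apply_moves --pt "0 0 0 0 0.9" --pt "0 0 0 0 0.9" --pt "0 0 0 0 0.9" --pt "0 0 0 0 0.9" --pt "0 0 0 0 0.9"

```text
time: 28.95
position: [0.459, -0.0796, 0.3033]
eef_rot: [0.052, 3.141, 0.0]
ft_force: [-0.3, -0.5, 0.0]
finger_gap: 0.0768
grip_force: 0.0
```

>>> apply_moves --pt "0 0 0 0 0.9" --pt "0 0 0 0 0.9" --pt "0 0 0 0 0.9" --pt "0 0 0 0 0.9" --pt "0 0 0 0 0.9"

```text
time: 29.58
position: [0.459, -0.0796, 0.3033]
eef_rot: [0.051, 3.141, 0.0]
ft_force: [-0.0, 0.1, -0.9]
finger_gap: 0.0765
grip_force: 0.0
```

```bash
python3 - <<'E'
from h import *
r=[]
for i in range(12):
    p=manip.grab_frame("side");q=cloud(p)
    m=(abs(q[...,1]-.098)<.013)&(q[...,0]>.42)&(q[...,0]<.68)&(abs(q[...,2]-.2)<.012)
    r.append(np.polyfit(q[m][:,0],q[m][:,2],1)[0])
    if i in(0,5,11):
        g=p["frame"].astype(int)
        if i: print(np.abs(g-g0)[200:330,230:400].mean(),np.abs(g-g0)[400:,:150].mean())
        g0=g
print(np.round(r,4))
E
```

```text
1.1710407239819005 0.7988333333333333
1.163469079939668 0.80775
[-0.0039 -0.0023 -0.0038 -0.0056 -0.0039 -0.0021 -0.0027 -0.004  -0.0049
 -0.0052 -0.003  -0.0042]
```

At rest, to within the camera noise.

```bash
python3 -c "
from rig import manip
print(manip.job_done())"
```

```text
the job is handed in; nothing more can be done
None
```

The push block hangs at rest from the snap hook with the gate shut; the gate held a tug of about 7.5 N, insertion readings peaked at about 8.3 N, and the job was handed in after about 30 s of the 56 s allowed.

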